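Put the power feeder into third feed

ROBOT

A 6-joint arm with a two-finger parallel gripper is mounted at the origin on the work surface. World frame = base frame: x ahead of the robot, y to its left, z up, the work surface at z = 0. Lengths are in m, angles in rad, forces in N, time in s.
With the tool pointing down it reaches from about 0.35 to 0.975 m from the base axis. Payload 7.1 kg.
Tool frame: the origin (TCP) lies at the very end of the fingers, on their centre line; the grasp point (between the pads) lies 19 mm behind it (manip.grasp_offset is the distance from the TCP to the grasp point, in m); z points along the fingers, y is the direction in which the jaws open and shut (so a half turn about z gives the same grasp; the last joint's range is limited). The gripper opens to 88 mm and grips with 3 to 60 N. Pads are 20 mm wide; open, the fingers measure 115 mm over their backs; the gripper's body (75 mm by 178 mm) begins 61 mm behind the grasp point.
Start: joints at [-1.281, 0.423, 1.63, -0, 1.089, -0.019], TCP at [0.19, -0.595, 0.223] pointing down, gripper open.
Joint ranges: [-3, 3], [-0.9, 2.11], [0.09, 2.58], [-1.31, 4.45], [0.11, 2.69], [-2.54, 2.54]. Speed limits (rad/s): [2.39, 2.39, 3.01, 3.14, 3.14, 3.14].

INTERFACE

Orientations are given as a rotation vector (axis times angle).
In Python, from cell import manip gives the robot as it stands.
- The arm moves only by the tool drive_tool, never from a script. Its argument "plan" is a list of rows, each a list of 6 numbers: the shift along the tool's x, y, z in m, then the turn, a rotation vector about the tool's x, y, z in degrees. A call has 1 to 5 rows; each row is the pose to reach, as a shift and turn from the pose measured when the call began, along the tool's axes at that moment; what a row does not reach only later rows make up. A row lasts 1/10 s, in which the tool goes at most 50 mm and 8.59 degrees, less where a joint would pass 70% of its speed; a pose out of reach is approached as far as the arm can. A call with a gripper value outside its range is refused whole. "jaw" is the closure, from -1 (fully open) to 1 (shut), so that 0 is half open, set as the call begins (left out, the last holds). The fingers move at their own pace and stop on an object; the grip force is fixed at half the most. Time passes only in rows, so rows that repeat a pose let the fingers close. It gives the time, the measured TCP pose, the force and the opening at its end, in the units of the state.
- manip.sense(): the state, without advancing time (a new reading comes with each control period).
- manip.get_image(name): name is "scene" or "side" or "wrist"; returns a dict with "image" (420x560x3 uint8, red, green, blue), "z_map" (420x560 float32, m along the optical axis (not along the pixel's ray), 0 where there is no reading), "vertical_fov" (degrees; the focal length in pixels is half the picture's height over the tangent of half this angle, whatever the lens; pixels are square), "cx", "cy" (the principal point, pixels), "R" (3x3) and "t" (3): a world point X has camera coordinates R X + t; the wrist camera has in their place "mount" (4x4, takes a point from camera to tool coordinates, whose origin is the TCP and whose axes are the flange's). Camera axes: x right, y down, z forward; pixel columns grow to the right and rows downward; lengths in m; the calibration is good to about 2 mm. A picture is of the moment at which its call begins: read the wrist's pose just before it.
- manip.hand_in(): hands the job in, once; it reports no verdict.
Trained networks look in a picture, given as the dict that the camera call returned (one of the last four; its "shot" number tells which), for a name from the list of things; names that differ only in an ending like _2 or _b are one class to them, and where a whole thing is asked for, a point or a joint stands for the part that bears it (a point fixed in the world has none). Each returns a list of dicts, best first, with "conf" (0 to 1); they miss things now and then, are a little off and sometimes report something else, mostly with a low value. They report only what shows in the picture. A call takes as long as a camera call.
- manip.recognise(picture, name): "rect" ([left, top, right, bottom] in pixels, round what is visible of it).
The state is a dict: "clock": time; "joints": joint angles; "joint_velocities": joint speeds; "joint_torque": joint torques, N m; "tcp_pos": TCP position; "ee_rot": TCP orientation; "wrist_force": force on the tool from outside, world axes, zero at the start; "wrist_torque": the same for the moment, N m; "width": opening from 0.0 (shut) to 1.0 (fully open).
Only numpy, scipy, OpenCV 4.12 (cv2) and the standard library are available. Lean on these libraries where they do the work, as an engineer would, in place of code of your own. Each camera call takes 0.05 s, during which the arm holds its last target.

TASK

Change the saw's power feeder to third feed: with the fingertips push its red-knobbed selector lever through the H-gate, out of the left leg, across at neutral and into the slot with three dots (right-hand leg, the end away from the robot) until it is fully home. Only push it, without forcing; never take the knob between the fingers. Leave the board and the other things lying about where they are.

Things in the scene. Friction and masses are not known exactly. Their poses are not given: they have to be found in the camera images.
- feeder: Green power feeder fixed over the saw table, turned up to 0.25 rad: 150 x 460 mm roller carrier (top 165 mm above the table), gate and lever on top; motor 118 mm dia., top 267 mm, 195 mm right of the gate, switch box on its near side; column 350 mm high, 460 mm right. Origin: on the table under the gate's centre; x = far (away from the robot), y = left, z up.
- gate_centre (a point): H-gate's centre on top of the bright plate (124 x 104 mm), 187 mm above the table. Slots 16 mm wide. Two legs along the feeder's x, 18 mm left and right of centre, reach 30 mm far and near of it; the neutral bar joins them along y through the centre. Dots at slot ends: 1 far left, 2 near left, 3 far right, 4 near right. The plate's edges stop the lever.
- knob: Red ball, 34 mm dia., on top of the selector lever (10 mm round rod through the gate); origin: ball's centre. The lever pivots both ways about a point 115 mm above the table under the gate's centre, 150 mm from the ball's centre: the ball's centre is 265 mm above the table with the lever upright, about 252 mm at a slot's end.
- lever_shift (a joint): Lever's fore-and-aft angle, rad: 0 = neutral, + = ball far (feeder's +x) by 150 mm x sin(angle). Fully home is about +0.32 in the far slots, -0.32 in the near ones. It crosses freely within 0.04 of 0; the gate stops it beyond 0.08. Starts anywhere in the left leg. Stiff, no spring: the ball takes about 3 N either way and stays where left.
- lever_cross (a joint): Lever's sideways angle, rad: + = ball to the right (feeder's -y) by about 150 mm x sin(angle). -0.25 = left leg, +0.25 = right leg, each with about 0.03 of play either way. Starts in the left leg. As stiff as lever_shift.
- third_home (a point): Where the ball's centre is with the lever fully home in the three-dot slot (far right): about 47 mm far and 36 mm right of the gate's centre, 252 mm above the table.
- board: Loose planed pine board, 110 x 750 x 20 mm, lying under the feeder's rollers along the feeder's y; origin: centre of its underside. Leave it.
- wax_tin: Yellow tin of table wax, 66 mm dia. x 40 mm, loose on the roller carrier left of the gate; origin: centre of its underside, 165 mm above the table. Leave it.
- push_stick: Red push stick, about 355 mm long (its y), 12 mm thick, loose on the table on the robot's side of the feeder; origin: on its underside near the middle. Leave it.
- screwdriver: Screwdriver, about 200 mm long (its x), loose on the table left of the push stick; origin on the table under the tool. Leave it.

How it is judged:
By the outcome, as a careful person would: the job done as asked, in the order asked, and still so for the second after the job is handed in, with the robot touching nothing.
It also fails if it takes over 48 s, if anything falls off the work surface, if the arm or the gripper's body presses on something with over 40 N, if the wrist force passes 120 N, or if a joint passes its speed limit or range.

## Working session

There is one attempt and no reset: what is moved stays moved. The work goes in short steps, Python scripts to look and compute and a tool call to move; the robot and the scene stay as the last step left them, time stands still between calls to the robot, and variables do not carry over. Pictures are saved under pics/ and viewed, and the job is handed in when it is done.

Besides the shell and the picture viewer there is one more tool, called after "Request:" in YAML: its name, and indented under it one key for each argument. drive_tool: Moves the arm, as the interface text tells. Its arguments: {"type":"object","properties":{"plan":{"type":"array","items":{"type":"array","items":{"type":"number"}}},"jaw":{"type":"number"}},"required":["plan"]}

```bash
ls; mkdir -p pics; cat > h.py <<'E'
import numpy as np, cv2
from cell import manip
from scipy.spatial.transform import Rotation as Rn
def shot(name,fn=None):
    s=manip.sense(); p=manip.get_image(name)
    p['f']=p['image'].shape[0]/2/np.tan(np.radians(p['vertical_fov'])/2)
    if name=='wrist':
        T=np.eye(4);T[:3,:3]=Rn.from_rotvec(s['ee_rot']).as_matrix();T[:3,3]=s['tcp_pos']
        M=T@np.array(p['mount']);p['Rw']=M[:3,:3];p['tw']=M[:3,3]
    else:
        R=np.array(p['R']);p['Rw']=R.T;p['tw']=-R.T@np.array(p['t'])
    if fn: cv2.imwrite('pics/'+fn,p['image'][:,:,::-1])
    return p
def cloud(p):
    z=p['z_map'];v,u=np.mgrid[:z.shape[0],:z.shape[1]]
    c=np.stack([(u-p['cx'])/p['f']*z,(v-p['cy'])/p['f']*z,z],-1)
    return c@p['Rw'].T+p['tw']
def proj(p,X):
    c=(np.atleast_2d(X)-p['tw'])@p['Rw']
    return np.stack([c[:,0]/c[:,2]*p['f']+p['cx'],c[:,1]/c[:,2]*p['f']+p['cy']],-1)
E
python3 - <<'E'
from h import *
s=manip.sense(); print(s['clock'],s['tcp_pos'],s['ee_rot'],s['wrist_force'],s['width'])
for n in ['scene','side']:
    p=shot(n,n+'0.png'); print(n,p['tw'].round(3),p['Rw'][:,2].round(2))
    C=cloud(p)
    for k in ['knob','feeder','gate_centre','wax_tin']:
        r=manip.recognise(p,k); print(k,[(np.round(q['rect']),round(q['conf'],2)) for q in r[:2]])
    im=p['image'].astype(int); m=(im[...,0]>120)&(im[...,1]<70)&(im[...,2]<70)&(p['z_map']>0)
    m&=(C[...,2]>.22)&(C[...,2]<.3)
    q=C[m]; print(m.sum())
    if len(q): print(q.min(0),q.max(0),np.median(q,0))
E
```

```text
pics
0.0 [ 0.18981315 -0.59488841  0.22188456] [-3.10272400e+00 -4.82846219e-01  3.01807716e-04] [-0.14056378 -0.13193262  1.11126804] 0.9997266565327625
scene [1.013 0.455 0.927] [-0.54 -0.3  -0.78]
knob [(array([219., 175., 236., 188.]), 0.72)]
feeder [(array([ 70.,  45., 305., 271.]), 0.98)]
gate_centre [(array([ 72.,  51., 303., 270.]), 0.56)]
wax_tin [(array([252., 202., 283., 230.]), 0.9)]
121
[0.52779776 0.05177921 0.25592976] [0.55117424 0.07432354 0.27859023] [0.54155778 0.06401673 0.27054287]
side [ 0.553 -0.043  0.906] [-0.08  0.29 -0.95]
knob [(array([276., 271., 294., 291.]), 0.7)]
feeder [(array([150., 196., 348., 420.]), 0.85)]
gate_centre [(array([152., 200., 349., 420.]), 0.77)]
wax_tin [(array([273., 215., 311., 255.]), 0.87)]
323
[ 0.40356093 -0.16213756  0.22019092] [0.54985991 0.07300151 0.27725669] [0.53496579 0.05667704 0.27168399]
```

View pics/scene0.png

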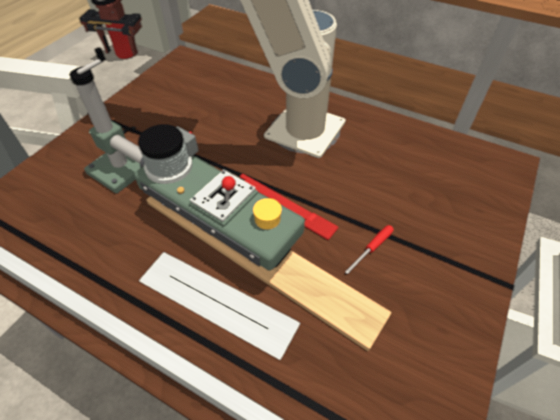

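View pics/side0.png

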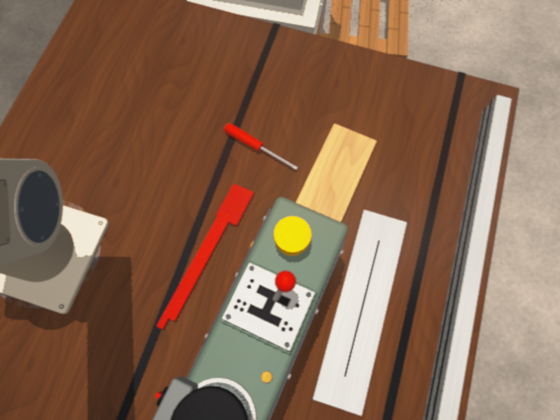

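```bash
cat > meas.py <<'E'
from h import *
from scipy.optimize import least_squares
def knob(p,guess=None,rad=.05):
    C=cloud(p);im=p['image'].astype(int)
    m=(im[...,0]>110)&(im[...,1]<90)&(im[...,2]<90)&(p['z_map']>0)&(C[...,2]>.235)&(C[...,2]<.3)
    if guess is not None: m&=np.linalg.norm(C-guess,axis=-1)<rad
    m=m.astype(np.uint8);n,l,st,ce=cv2.connectedComponentsWithStats(m)
    if n<2: return None
    i=1+np.argmax(st[1:,4]); q=C[l==i]
    r=least_squares(lambda c:np.linalg.norm(q-c,axis=1)-.017,q.mean(0)-p['Rw'][:,2]*-.01,loss='soft_l1',f_scale=.001)
    # pixel-centroid ray alternative
    return r.x,len(q),ce[i]
E
python3 - <<'E'
from meas import *
for n in ['scene','side']:
    p=shot(n);C=cloud(p);im=p['image'].astype(int)
    print(n,knob(p))
    m=(im.min(-1)>150)&(np.ptp(im,axis=-1)<40)&(abs(C[...,2]-.187)<.006)&(np.hypot(C[...,0]-.54,C[...,1]-.05)<.15)
    q=C[m];print(m.sum(),np.median(q[:,2]))
    mm=m.astype(np.uint8)
    n_,l,st,ce=cv2.connectedComponentsWithStats(cv2.morphologyEx(mm,cv2.MORPH_CLOSE,np.ones((9,9))))
    i=1+np.argmax(st[1:,4]);q=C[m&(l==i)]
    r=cv2.minAreaRect(q[:,:2].astype(np.float32)*1000);print(r)
    # carrier top
    g=(abs(C[...,2]-.165)<.004)&(im[...,1]>im[...,0]+8)&(np.hypot(C[...,0]-.54,C[...,1]-.05)<.4)
    r=cv2.minAreaRect(C[g][:,:2].astype(np.float32)*1000);print('carrier',g.sum(),r)
    q=C[(abs(C[...,2]-.205)<.004)&(im[...,0]>150)&(im[...,2]<80)&(im[...,1]>110)];print('tin',q.mean(0), np.ptp(q,axis=0))
    cv2.imwrite(f'pics/{n}_crop.png',cv2.resize(p['image'][150:250,170:320] if n=='scene' else p['image'][195:365,200:370],None,fx=4,fy=4,interpolation=cv2.INTER_CUBIC)[:,:,::-1])
E
```

```text
scene (array([0.53385467, 0.05719803, 0.26085769]), 134, array([228.05223881, 183.17910448]))
1136 0.18825892432641805
((517.3557739257812, 21.09075927734375), (108.08130645751953, 126.74258422851562), 81.85272216796875)
carrier 3483 ((515.271484375, -7.2725372314453125), (454.4953308105469, 146.6621551513672), 82.67630767822266)
tin [0.54622241 0.15850934 0.20416092] [0.03086942 0.04932791 0.00749532]
side (array([0.53372949, 0.05835126, 0.25870263]), 337, array([285.0504451 , 281.02670623]))
3183 0.18622318631500978
((517.1417846679688, 22.512290954589844), (104.30398559570312, 124.18209075927734), 82.94815826416016)
carrier 8444 ((518.7559814453125, 34.584136962890625), (363.58819580078125, 143.80809020996094), 82.8978271484375)
tin [0.52000039 0.14884017 0.20426114] [0.06383221 0.06494673 0.00730285]
```

```bash
ls -la pics
```

```text
total 1336
drwxr-xr-x 2 agent agent   4096 Dec  7 14:32 .
drwxr-xr-x 3 agent agent   4096 Dec  7 14:32 ..
-rw-r--r-- 1 agent agent 327429 Dec  7 14:32 scene0.png
-rw-r--r-- 1 agent agent 244067 Dec  7 14:32 scene_crop.png
-rw-r--r-- 1 agent agent 330313 Dec  7 14:32 side0.png
-rw-r--r-- 1 agent agent 453523 Dec  7 14:32 side_crop.png
```

View pics/side_crop.png

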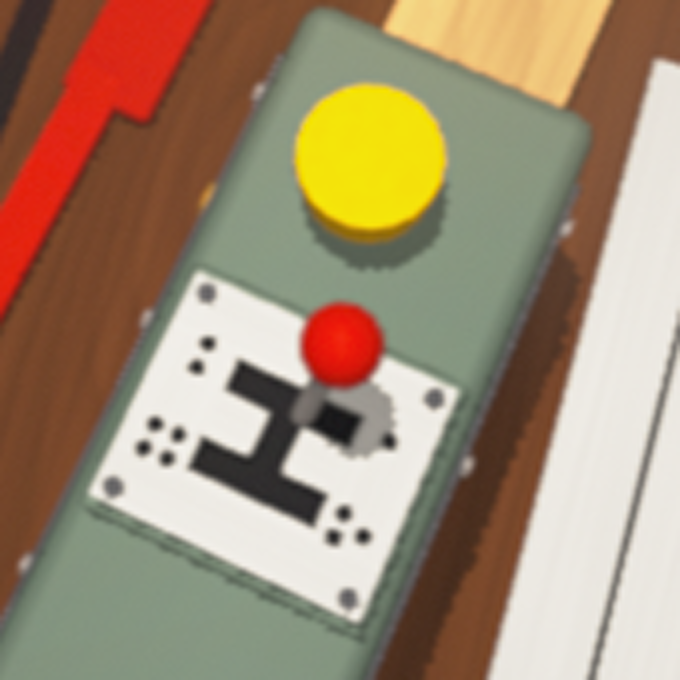

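```bash
cat > go.py <<'E'
from h import *
G=np.array([.5172,.022]);YAW=-.1238
FX=np.array([np.cos(YAW),np.sin(YAW)]);FY=np.array([-np.sin(YAW),np.cos(YAW)])
def F(x,y,z): return np.r_[G+x/1000*FX+y/1000*FY,z/1000]
def toF(X): d=np.array(X[:2])-G; return np.round(np.r_[d@FX,d@FY,X[2]]*1000,1)
# tool x=feeder left, tool y=feeder far, z down
RT=np.column_stack([np.r_[FY,0],np.r_[FX,0],[0,0,-1]])
def plan(x,y,z):
    s=manip.sense();R=Rn.from_rotvec(s['ee_rot']).as_matrix()
    d=R.T@(F(x,y,z)-s['tcp_pos']);w=np.degrees(Rn.from_matrix(R.T@RT).as_rotvec())
    print('tcpF',toF(s['tcp_pos']),'row',d.round(4),w.round(2),'F(feeder)',np.round(np.r_[s['wrist_force'][:2]@FX,s['wrist_force'][:2]@FY,s['wrist_force'][2]],1),'w',round(s['width'],2),'t',s['clock'],'j',np.round(s['joints'],2))
E
python3 -c "
from go import *
plan(63,37,450)"
```

```text
tcpF [-248.5 -653.1  222.7] row [ 0.5721 -0.4959 -0.2273] [  0.     0.   -65.21] F(feeder) [ 0.5 -0.1  0.5] w 1.0 t 0.6 j [-1.28  0.42  1.63 -0.    1.09 -0.02]
```

Request:
drive_tool:
  plan:
    - [0, 0, -0.05, 0, 0, 0]
    - [0, 0, -0.1, 0, 0, 0]
    - [0, 0, -0.15, 0, 0, 0]
    - [0, 0, -0.2, 0, 0, 0]
    - [0, 0, -0.23, 0, 0, 0]
  jaw: 1

```text
clock: 1.1
tcp_pos: [0.1902, -0.596, 0.4576]
ee_rot: [3.099, 0.482, 0.001]
wrist_force: [0.2, -0.6, 0.3]
width: 0.585
```

```bash
python3 -c "
from go import *
plan(63,37,450)"
```

```text
tcpF [-248.2 -653.7  457.6] row [ 0.5721 -0.4966  0.0048] [  0.28   0.19 -65.21] F(feeder) [ 0.3 -0.5  0.3] w 0.58 t 1.1 j [-1.28  0.25  1.34  0.    1.54 -0.02]
```

Request:
drive_tool:
  plan:
    - [0.038, -0.033, 0, 0, 0, -5]
    - [0.076, -0.066, 0, 0, 0, -10]
    - [0.114, -0.099, 0, 0, 0, -15]
    - [0.152, -0.132, 0, 0, 0, -20]
    - [0.19, -0.165, 0, 0, 0, -25]

```text
clock: 1.6
tcp_pos: [0.3208, -0.3805, 0.4568]
ee_rot: [2.919, 1.146, -0.0]
wrist_force: [1.1, -0.4, 0.1]
width: 0.128
```

```bash
python3 -c "
from go import *
plan(63,37,450)"
```

```text
tcpF [-145.2 -423.7  456.8] row [ 0.4866 -0.137   0.0049] [  0.26   0.24 -40.04] F(feeder) [ 1.1 -0.3  0.1] w 0.13 t 1.6 j [-0.89  0.03  1.61 -0.    1.5  -0.07]
```

Request:
drive_tool:
  plan:
    - [0.045, -0.013, 0, 0, 0, -4]
    - [0.09, -0.026, 0, 0, 0, -8]
    - [0.135, -0.039, 0, 0, 0, -12]
    - [0.18, -0.052, 0, 0, 0, -16]
    - [0.225, -0.065, 0, 0, 0, -20]

```text
clock: 2.1
tcp_pos: [0.442, -0.1779, 0.4563]
ee_rot: [2.672, 1.639, -0.001]
wrist_force: [0.2, -0.6, 0.3]
width: 0.001
```

```bash
python3 -c "
from go import *
plan(63,37,450)"
```

```text
tcpF [ -50.  -207.7  456.3] row [0.2685 0.023  0.0053] [  0.26   0.29 -19.88] F(feeder) [ 0.3 -0.6  0.3] w 0.0 t 2.1 j [-0.4  -0.01  1.64 -0.    1.5   0.07]
```

Request:
drive_tool:
  plan:
    - [0.054, 0.005, 0, 0, 0, -4]
    - [0.107, 0.009, 0, 0, 0, -8]
    - [0.161, 0.014, 0, 0, 0, -12]
    - [0.215, 0.018, 0, 0, 0, -16]
    - [0.2685, 0.023, 0.005, 0.26, 0.29, -19.9]

```text
clock: 2.6
tcp_pos: [0.5736, 0.0349, 0.4525]
ee_rot: [2.35, 2.084, 0.002]
wrist_force: [0.9, -1.3, 0.2]
width: 0.005
```

```bash
python3 - <<'E'
from go import *
from meas import knob
plan(63,37,300)
for n in ['scene','side','wrist']:
    p=shot(n,n+'1.png');k=knob(p)
    print(n,k and (toF(k[0]),k[1]))
plan(63,37,250)
E
```

```text
tcpF [ 54.4  19.8 452.5] row [0.0171 0.0084 0.1525] [ 0.08 -0.01  0.22] F(feeder) [ 1.  -1.2  0.2] w 0.01 t 2.6 j [ 0.04  0.17  1.46 -0.    1.51  0.16]
scene (array([ 12.1,  36.7, 261.1]), 134)
side None
wrist (array([ 11.3,  37.4, 260.1]), 524)
tcpF [ 54.3  19.9 450.8] row [0.0171 0.0091 0.2007] [-0.1   0.01  0.25] F(feeder) [ 0.6 -0.  -0.1] w 0.0 t 2.75 j [0.04 0.17 1.46 0.   1.51 0.16]
```

View pics/wrist1.png

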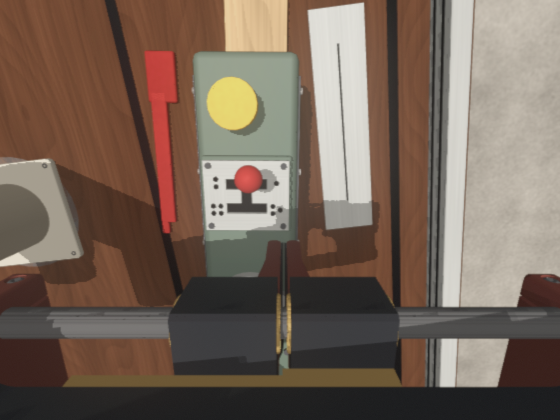

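Request:
drive_tool:
  plan:
    - [0.01, 0.005, 0.045, 0, 0, 0]
    - [0.017, 0.009, 0.09, 0, 0, 0.2]
    - [0.017, 0.009, 0.135, 0, 0, 0.2]
    - [0.017, 0.009, 0.17, 0, 0, 0.2]
    - [0.017, 0.009, 0.17, 0, 0, 0.2]

```text
clock: 3.25
tcp_pos: [0.5807, 0.0496, 0.2762]
ee_rot: [-2.35, -2.075, 0.014]
wrist_force: [-0.4, 0.2, 0.2]
width: 0.004
```

```bash
python3 - <<'E'
from go import *
from meas import knob
p=shot('scene','scene2.png');k=knob(p);print(toF(k[0]),k[1])
plan(63,37,244)
E
```

```text
[ 12.2  36.8 261.1] 136
tcpF [ 61.6  35.7 279.5] row [0.0014 0.0016 0.0355] [-0.33  0.07 -0.03] F(feeder) [ 0.1  0.3 -0.2] w 0.0 t 3.3 j [ 0.06  0.31  1.66 -0.    1.18  0.19]
```

View pics/scene2.png

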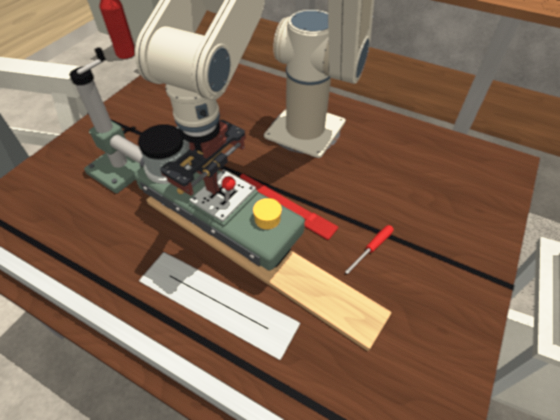

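```bash
python3 - <<'E'
from go import *
p=shot('scene');s=manip.sense()
print(proj(p,[s['tcp_pos'],F(12,37,260),F(0,0,187),F(12,37,187)]).round(1))
im=cv2.resize(p['image'][100:240,130:320],None,fx=4,fy=4,interpolation=cv2.INTER_CUBIC)
cv2.imwrite('pics/c3.png',im[:,:,::-1])
E
```

```text
[[211.1 190.2]
 [227.9 183. ]
 [222.6 193.6]
 [231.  203.5]]
```

View pics/c3.png

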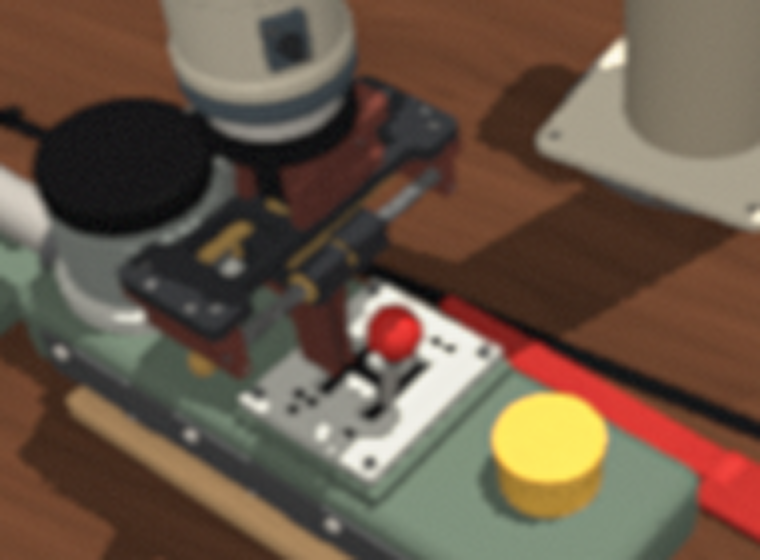

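Request:
drive_tool:
  plan:
    - [0.001, 0.002, 0.018, -0.3, 0, 0]
    - [0.001, 0.002, 0.0355, -0.3, 0, 0]
    - [0.001, -0.006, 0.0355, -0.3, 0, 0]
    - [0.001, -0.015, 0.0355, -0.3, 0, 0]
    - [0.001, -0.019, 0.0355, -0.3, 0, 0]

```text
clock: 3.85
tcp_pos: [0.5654, 0.0534, 0.2484]
ee_rot: [2.352, 2.076, 0.007]
wrist_force: [0.3, -0.8, 0.7]
width: 0.007
```

```bash
python3 - <<'E'
from go import *
from meas import knob
p=shot('scene');k=knob(p);print(toF(k[0]),k[1])
p=shot('wrist','w4.png');k=knob(p);print(k and (toF(k[0]),k[1]))
plan(32,37,244)
E
```

```text
[ 12.5  36.6 261.2] 124
(array([ 11.1,  37.2, 260.1]), 2077)
tcpF [ 44.   37.2 248. ] row [-0.0003 -0.0121  0.0039] [ 0.34 -0.01 -0.01] F(feeder) [ 0.   0.  -0.3] w 0.0 t 3.95 j [ 0.07  0.31  1.74 -0.    1.09  0.2 ]
```

Request:
drive_tool:
  plan:
    - [0, -0.004, 0.002, 0.3, 0, 0]
    - [0, -0.007, 0.004, 0.3, 0, 0]
    - [0, -0.01, 0.004, 0.3, 0, 0]
    - [0, -0.012, 0.004, 0.3, 0, 0]
    - [0, -0.012, 0.004, 0.3, 0, 0]

```text
clock: 4.45
tcp_pos: [0.5541, 0.0551, 0.2443]
ee_rot: [2.354, 2.079, 0.003]
wrist_force: [4.4, -1.3, 2.6]
width: 0.007
```

```bash
python3 - <<'E'
from go import *
from meas import knob
p=shot('scene');k=knob(p);print(toF(k[0]),k[1])
p=shot('wrist','w5.png');k=knob(p);print(k and (toF(k[0]),k[1]))
plan(28,37,244)
E
```

```text
[  8.1  36.5 261.8] 96
(array([  6.4,  37.2, 260.4]), 1815)
tcpF [ 32.5  37.3 244.2] row [-0.0003 -0.0045  0.0002] [ 0.1  -0.02 -0.01] F(feeder) [ 3.4 -0.1  2. ] w 0.0 t 4.55 j [ 0.08  0.3   1.76 -0.    1.08  0.2 ]
```

View pics/w5.png

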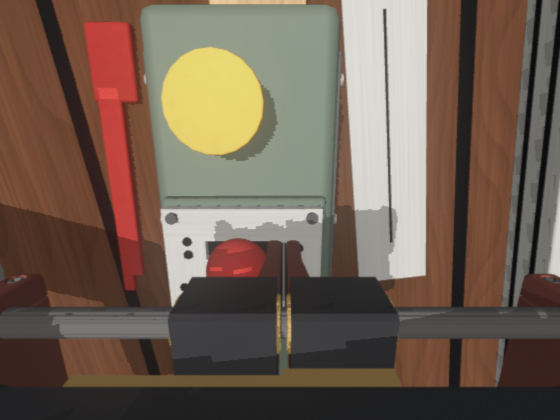

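Request:
drive_tool:
  plan:
    - [0, -0.003, 0, 0, 0, 0]
    - [0, -0.006, 0, 0, 0, 0]
    - [0, -0.0075, 0, 0, 0, 0]
    - [0, -0.0075, 0, 0, 0, 0]

```text
clock: 4.95
tcp_pos: [0.5462, 0.056, 0.2441]
ee_rot: [2.354, 2.079, 0.001]
wrist_force: [2.1, 0.2, 1.7]
width: 0.001
```

```bash
python3 - <<'E'
from go import *
from meas import knob
p=shot('scene');k=knob(p);print(toF(k[0]),k[1])
p=shot('wrist');k=knob(p);print(k and (toF(k[0]),k[1]))
plan(40,37,244)
E
```

```text
[ -0.4  36.8 261.4] 100
(array([ -1.7,  37.2, 260.6]), 1824)
tcpF [ 24.7  37.3 244. ] row [-0.0003  0.0153  0.    ] [ 0.06 -0.01 -0.01] F(feeder) [2.4 0.3 1.2] w 0.0 t 5.05 j [ 0.08  0.29  1.78 -0.    1.07  0.2 ]
```

Request:
drive_tool:
  plan:
    - [0, 0.02, 0, 0, 0, 0]
    - [0.01, 0.025, 0, 0, 0, 0]
    - [0.045, 0.025, 0, 0, 0, 0]
    - [0.047, 0.01, 0, 0, 0, 0]
    - [0.047, -0.012, 0, 0, 0, 0]

```text
clock: 5.55
tcp_pos: [0.5393, 0.1054, 0.243]
ee_rot: [-2.353, -2.08, 0.002]
wrist_force: [-0.5, 0.2, -0.3]
width: 0.006
```

```bash
python3 - <<'E'
from go import *
from meas import knob
p=shot('scene','s6.png');k=knob(p);print(toF(k[0]),k[1])
p=shot('wrist','w6.png');k=knob(p);print(k and (toF(k[0]),k[1]))
plan(-0.5,70,244)
E
```

```text
[  2.1  38.7 255.6] 9
(array([ -3.5,  37.7, 261.6]), 236)
tcpF [  9.3  84.7 242.9] row [-0.0147 -0.0098 -0.001 ] [-0.2   0.05  0.06] F(feeder) [ 0.1  0.2 -0.4] w 0.01 t 5.65 j [0.17 0.29 1.78 0.   1.08 0.29]
```

View pics/w6.png

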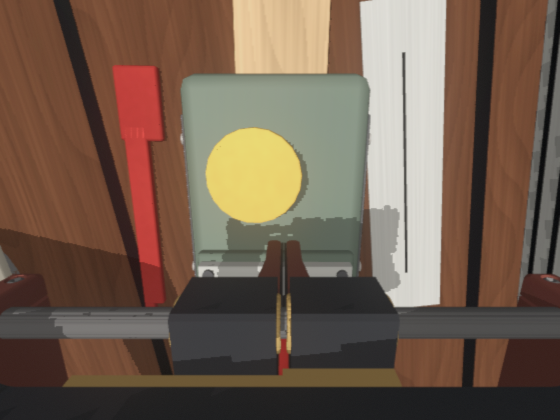

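Request:
drive_tool:
  plan:
    - [-0.003, -0.0098, -0.001, -0.2, 0, 0]
    - [-0.01, -0.0098, -0.001, -0.2, 0, 0]
    - [-0.018, -0.0098, -0.001, -0.2, 0, 0]
    - [-0.024, -0.0098, -0.001, -0.2, 0, 0]
    - [-0.03, -0.0098, -0.001, -0.2, 0, 0]

```text
clock: 6.15
tcp_pos: [0.5244, 0.0761, 0.2446]
ee_rot: [2.354, 2.079, 0.002]
wrist_force: [0.4, 3.8, 3.3]
width: 0.006
```

```bash
python3 - <<'E'
from go import *
from meas import knob
for n in ['side','scene']:
    p=shot(n,n+'7.png');k=knob(p,F(0,20,262),.06);print(n,k and (toF(k[0]),k[1]))
plan(-0.5,40,244)
E
```

```text
side (array([ -0.7,  27.2, 261.8]), 222)
scene (array([ -1.4,  26.7, 266.7]), 26)
tcpF [1.000e-01 5.390e+01 2.442e+02] row [-0.0139 -0.0006  0.0002] [ 0.04  0.04 -0.  ] F(feeder) [0.5 0.8 1.9] w 0.01 t 6.25 j [ 0.12  0.26  1.82 -0.    1.06  0.25]
```

View pics/scene7.png

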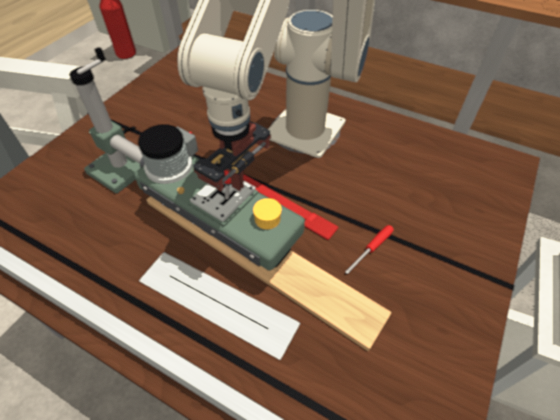

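View pics/side7.png

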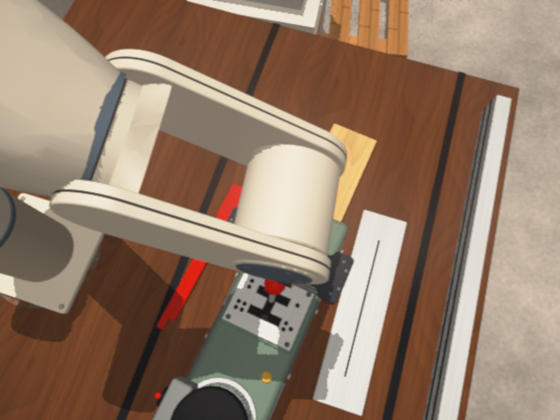

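Request:
drive_tool:
  plan:
    - [-0.008, -0.0005, 0, 0, 0, 0]
    - [-0.016, -0.0005, 0, 0, 0, 0]
    - [-0.024, -0.0005, 0, 0, 0, 0]
    - [-0.032, -0.0005, 0, 0, 0, 0]
    - [-0.036, -0.0005, 0, 0, 0, 0]

```text
clock: 6.75
tcp_pos: [0.5188, 0.0389, 0.2442]
ee_rot: [2.354, 2.078, -0.0]
wrist_force: [0.6, 2.8, 2.3]
width: 0.004
```

```bash
python3 - <<'E'
from go import *
from meas import knob
p=shot('side');k=knob(p,F(0,-10,262),.06);print(k and (toF(k[0]),k[1]))
plan(-0.5,-9,243)
E
```

```text
None
tcpF [ -0.5  16.7 244.2] row [-0.0257  0.      0.0012] [ 0.02  0.08 -0.04] F(feeder) [0.6 1.1 0.4] w 0.01 t 6.8 j [ 0.05  0.24  1.84 -0.    1.06  0.18]
```

Request:
drive_tool:
  plan:
    - [-0.007, 0, 0.001, 0, 0, 0]
    - [-0.014, 0, 0.001, 0, 0, 0]
    - [-0.02, 0, 0.001, 0, 0, 0]
    - [-0.025, 0, 0.001, 0, 0, 0]
    - [-0.026, 0, 0.001, 0, 0, 0]

```text
clock: 7.3
tcp_pos: [0.515, 0.0123, 0.2427]
ee_rot: [2.356, 2.078, -0.003]
wrist_force: [-0.3, 3.2, -2.0]
width: 0.004
```

```bash
python3 - <<'E'
from go import *
from meas import knob
for n in ['side','scene','wrist']:
    p=shot(n,n+'9.png');k=knob(p,F(0,-37,262),.06);print(n,k and (toF(k[0]),k[1]))
plan(-0.5,10,243)
E
```

```text
side None
scene (array([ -1.7, -38. , 262. ]), 49)
wrist (array([ -1.7, -38.5, 260.5]), 56)
tcpF [ -0.7  -9.7 243.1] row [0.0197 0.0001 0.0001] [ 0.    0.12 -0.04] F(feeder) [-0.4 -0.1 -0.3] w 0.01 t 7.45 j [ 0.    0.24  1.85 -0.    1.05  0.13]
```

View pics/side9.png

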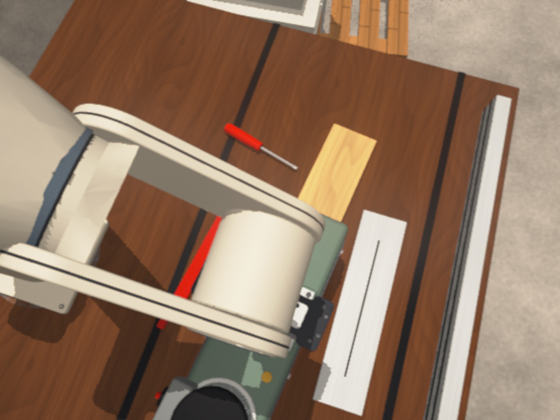

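Request:
drive_tool:
  plan:
    - [0.016, 0, 0, 0, 0, 0]
    - [0.018, -0.02, 0, 0, 0, 0]
    - [0.018, -0.046, 0, 0, 0, 0]
    - [0.005, -0.046, 0, 0, 0, 0]
    - [-0.028, -0.046, 0, 0, 0, 0]

```text
clock: 7.95
tcp_pos: [0.4665, -0.0092, 0.2437]
ee_rot: [2.35, 2.081, -0.001]
wrist_force: [0.5, -0.5, 0.1]
width: 0.007
```

```bash
python3 - <<'E'
from go import *
from meas import knob
for n in ['side','scene','wrist']:
    p=shot(n,n+'10.png');k=knob(p,F(0,-37,262),.06);print(n,k and (toF(k[0]),k[1]))
plan(-20,-37,240)
E
```

```text
side (array([ -0.7, -37.6, 259.1]), 237)
scene (array([ -0.6, -38.9, 261.6]), 151)
wrist (array([ -1.7, -38.6, 260.6]), 2424)
tcpF [-46.1 -39.1 243.6] row [0.0022 0.0261 0.0036] [ 0.05  0.15 -0.17] F(feeder) [-0.2 -0.1 -0.5] w 0.0 t 8.1 j [-0.05  0.16  1.95 -0.    1.03  0.08]
```

View pics/wrist10.png

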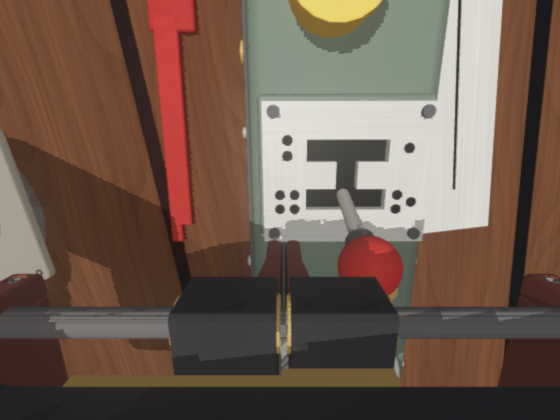

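Request:
drive_tool:
  plan:
    - [0.001, 0.016, 0.004, 0, 0.15, 0]
    - [0.001, 0.026, 0.005, 0, 0.15, 0]
    - [0.001, 0.036, 0.006, 0, 0.15, 0]
    - [0.001, 0.046, 0.006, 0, 0.15, 0]
    - [0.001, 0.054, 0.006, 0, 0.15, 0]

```text
clock: 8.6
tcp_pos: [0.5203, -0.0167, 0.2369]
ee_rot: [-2.357, -2.076, 0.001]
wrist_force: [-3.0, 1.4, -3.3]
width: 0.004
```

```bash
python3 - <<'E'
from go import *
from meas import knob
for n in ['side','scene','wrist']:
    p=shot(n,n+'11.png');k=knob(p,F(35,-37,255),.06);print(n,k and (toF(k[0]),k[1]))
plan(18,-37,238)
E
```

```text
side None
scene (array([ 33.5, -38. , 257.9]), 157)
wrist (array([ 32.4, -37.7, 257. ]), 1779)
tcpF [  8.2 -38.1 237.2] row [ 0.0012  0.0098 -0.0008] [ 0.03  0.   -0.16] F(feeder) [-1.2  0.2 -1.6] w 0.0 t 8.75 j [-0.06  0.25  1.85 -0.    1.04  0.07]
```

Request:
drive_tool:
  plan:
    - [0.001, 0.004, 0, 0, 0, 0]
    - [0.001, 0.008, 0, 0, 0, 0]
    - [0.001, 0.011, 0, 0, 0, 0]
    - [0.001, 0.012, 0, 0, 0, 0]

```text
clock: 9.15
tcp_pos: [0.5327, -0.0173, 0.2371]
ee_rot: [2.357, 2.076, 0.0]
wrist_force: [-3.6, 1.4, -2.6]
width: 0.002
```

```bash
python3 - <<'E'
from go import *
from meas import knob
for n in ['scene','wrist']:
    p=shot(n,n+'12.png');k=knob(p,F(40,-37,255),.06);print(n,k and (toF(k[0]),k[1]))
plan(22,-37,238)
E
```

```text
scene (array([ 45. , -37.1, 255.3]), 159)
wrist (array([ 43.7, -36.9, 254.1]), 1823)
tcpF [ 20.2 -37.1 237.2] row [ 0.0001  0.0018 -0.0008] [ 0.03 -0.01 -0.16] F(feeder) [-2.5 -0.3 -2.5] w 0.0 t 9.25 j [-0.05  0.27  1.82  0.    1.05  0.07]
```

Request:
drive_tool:
  plan:
    - [0, 0.001, 0, 0, 0, 0]
    - [0, 0.002, 0, 0, 0, 0]
    - [0, 0.003, 0, 0, 0, 0]
    - [0, 0.003, 0, 0, 0, 0]

```text
clock: 9.65
tcp_pos: [0.5354, -0.0177, 0.237]
ee_rot: [-2.357, -2.076, 0.0]
wrist_force: [-3.6, 1.3, -2.2]
width: 0.007
```

```bash
python3 - <<'E'
from go import *
from meas import knob
for n in ['scene','wrist']:
    p=shot(n,n+'13.png');k=knob(p,F(40,-37,255),.06);print(n,k and (toF(k[0]),k[1]))
plan(22,-37,238)
E
```

```text
scene (array([ 47.1, -37.2, 254.2]), 157)
wrist (array([ 46.2, -36.7, 253.2]), 1859)
tcpF [ 22.9 -37.1 237. ] row [ 0.0001 -0.0009 -0.001 ] [-0.01 -0.01 -0.16] F(feeder) [-5.6  0.6 -2.2] w 0.01 t 9.75 j [-0.06  0.27  1.81  0.    1.05  0.07]
```

Request:
drive_tool:
  plan:
    - [0, 0.001, 0, 0, 0, 0]
    - [0, 0.0015, 0, 0, 0, 0]
    - [0, 0.0015, 0, 0, 0, 0]

```text
clock: 10.05
tcp_pos: [0.536, -0.0177, 0.2369]
ee_rot: [-2.356, -2.075, 0.002]
wrist_force: [-6.7, 1.1, -1.7]
width: 0.001
```

```bash
python3 - <<'E'
from go import *
from meas import knob
for n in ['scene','wrist']:
    p=shot(n,n+'14.png');k=knob(p,F(40,-37,255),.06);print(n,k and (toF(k[0]),k[1]))
    plan(22,-37,238)
E
```

```text
scene (array([ 47.9, -37.1, 254.3]), 159)
tcpF [ 23.6 -37.1 236.8] row [ 0.0001 -0.0016 -0.0012] [-0.12 -0.01 -0.16] F(feeder) [-6.5  1.  -1.9] w 0.0 t 10.1 j [-0.06  0.28  1.81  0.    1.05  0.07]
wrist (array([ 46.9, -36.6, 253. ]), 1855)
tcpF [ 23.6 -37.1 236.9] row [ 0.0001 -0.0016 -0.0011] [-0.11 -0.01 -0.16] F(feeder) [-7.7  0.1 -1.4] w 0.0 t 10.15 j [-0.06  0.28  1.81  0.    1.05  0.07]
```

Request:
drive_tool:
  plan:
    - [0, 0.001, 0, 0, 0, 0]
    - [0, 0.0015, 0, 0, 0, 0]
    - [0, 0.0015, 0, 0, 0, 0]

```text
clock: 10.45
tcp_pos: [0.5363, -0.0177, 0.2368]
ee_rot: [-2.355, -2.074, 0.005]
wrist_force: [-7.5, 3.0, 0.4]
width: 0.006
```

```bash
python3 - <<'E'
from go import *
from meas import knob
for n in ['scene','wrist']:
    p=shot(n,n+'15.png');k=knob(p,F(40,-37,255),.06);print(n,k and (toF(k[0]),k[1]))
    plan(-20,-37,238)
E
```

```text
scene (array([ 48.1, -36.8, 253.8]), 160)
tcpF [ 23.9 -37.1 236.7] row [-0.     -0.0439 -0.001 ] [-0.26 -0.   -0.16] F(feeder) [-8.4  0.3  0.3] w 0.01 t 10.5 j [-0.06  0.28  1.81  0.    1.06  0.07]
wrist (array([ 47.2, -36.6, 252.9]), 1860)
tcpF [ 23.9 -37.1 236.8] row [-0.0001 -0.0439 -0.001 ] [-0.26 -0.01 -0.16] F(feeder) [-9.4  1.1  0.2] w 0.01 t 10.55 j [-0.06  0.28  1.81  0.    1.06  0.07]
```

Against the stop: the force is rising and the knob has stopped advancing. I'll back off near, then lift.

Request:
drive_tool:
  plan:
    - [0, -0.015, 0, 0, 0, 0]
    - [0, -0.035, 0, 0, 0, 0]
    - [0, -0.045, -0.02, 0, 0, 0]
    - [0, -0.05, -0.06, 0, 0, 0]
    - [0, -0.05, -0.1, 0, 0, 0]

```text
clock: 11.05
tcp_pos: [0.4877, -0.0116, 0.3389]
ee_rot: [-2.356, -2.076, 0.002]
wrist_force: [-0.1, -0.5, 0.6]
width: 0.005
```

Request:
drive_tool:
  plan:
    - [0, -0.03, -0.03, 0, 0, 0]
    - [0, -0.06, -0.06, 0, 0, 0]
    - [0, -0.09, -0.09, 0, 0, 0]
    - [0, -0.1, -0.1, 0, 0, 0]
    - [0, -0.1, -0.1, 0, 0, 0]

```text
clock: 11.55
tcp_pos: [0.3896, 0.0009, 0.4414]
ee_rot: [2.354, 2.074, 0.006]
wrist_force: [1.0, 0.5, -0.2]
width: 0.005
```

```bash
python3 - <<'E'
from go import *
from meas import knob
for n in ['side','scene','wrist']:
    p=shot(n,n+'16.png');k=knob(p,F(45,-37,255),.06);print(n,k and (toF(k[0]),k[1]))
    if n!='wrist':
        C=cloud(p);im=p['image'].astype(int)
        q=C[(abs(C[...,2]-.205)<.004)&(im[...,0]>150)&(im[...,2]<80)&(im[...,1]>110)];print('tin',len(q) and q.mean(0))
plan(-20,-37,238)
E
```

```text
side (array([ 48.2, -35.4, 251.5]), 375)
tin [0.51997625 0.14881882 0.20425818]
scene (array([ 48.3, -37. , 254.1]), 164)
tin [0.54531698 0.15868844 0.20379895]
wrist (array([ 47.5, -36.3, 252.8]), 647)
tcpF [-124.2  -36.8  438. ] row [1.000e-04 1.047e-01 1.998e-01] [-0.14  0.01 -0.16] F(feeder) [-1.3  0.5 -0.7] w 0.0 t 11.7 j [-0.03 -0.15  1.81 -0.    1.48  0.1 ]
```

View pics/wrist16.png

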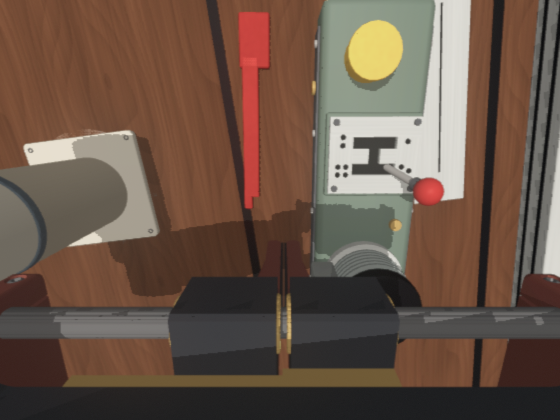

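View pics/scene16.png

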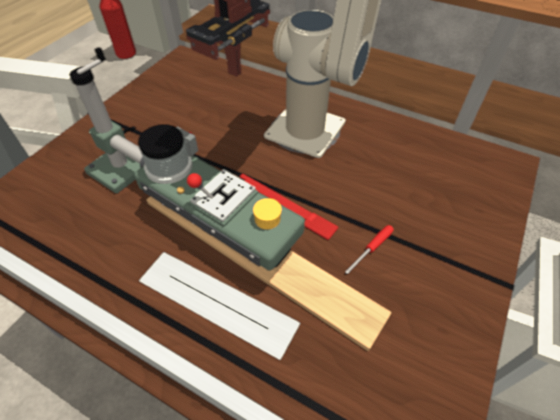

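```bash
python3 -c "
from cell import manip
print(manip.hand_in())"
```

```text
the job is handed in; nothing more can be done
None
```

The feeder is in third feed: the selector lever is fully home in the three-dot slot, and I handed the job in at about 11.7 s of the 48 s allowed.

**What I did:** I kept the fingers shut throughout and only pushed the knob with them. I pushed it near by 12 mm to neutral, across to the right leg, then far until it met the stop. I then backed off and lifted clear.

**Last checks:**
- **Knob position:** after I let go, the three cameras put the ball 47.5–48.3 mm far and 35–37 mm right of the gate's centre, 251–254 mm up. The target was about 47, 36 and 252 mm, and the cameras disagreed by at most about 2.6 mm. That is a lever angle of about +0.32.
- **At the stop:** on the last push the force rose from about 3 N to 8–9 N and the ball moved only about 0.3 mm.
- **Other things:** the wax tin measured within 1 mm of where it started. The board, push stick and screwdriver look unmoved in the last scene picture; I did not measure them.
- **Blind spots:** the arm hid the ball from the side camera for parts of the push. For those stretches I used the scene and wrist cameras, or the known distance from fingertip to ball.

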